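Fetch the matching tool case to the job tray

ROBOT

A 6-joint arm with a two-finger parallel gripper is mounted at the origin on the work surface; the furniture and walls round the work are solid. World frame = base frame: x ahead of the robot, y to its left, z up, the work surface at z = 0. Lengths are in m, angles in rad, forces in N, time in s.
With the tool pointing down it reaches from about 0.25 to 0.775 m from the base axis. Payload 4 kg.
Tool frame: the origin (TCP) lies at the centre of the arm's flange, where the gripper is bolted on; the fingertips stand ahead of it and the grasp point (between the pads) lies 180 mm ahead of it (robot.tcp_to_tips is the z of the fingertips in the tool frame, in m); z points along the fingers, y is the direction in which the jaws open and shut (so a half turn about z gives the same grasp; the last joint's range is limited). The gripper opens to 94 mm and grips with 3 to 60 N. Pads are 16 mm wide; open, the fingers measure 119 mm over their backs; the gripper's body (75 mm by 177 mm) begins 78 mm behind the grasp point.
Start: joints at [-1.282, 0.087, 1.371, -0, 1.684, -0.103], TCP at [0.21, -0.508, 0.405] pointing down, gripper open.
Joint ranges: [-3.1, 3.1], [-0.76, 2.03], [0.27, 2.55], [-1.08, 4.22], [0.17, 2.65], [-2.57, 2.57]. Speed limits (rad/s): [2.79, 2.79, 3.14, 3.14, 3.14, 3.14].

INTERFACE

Orientations are given as [roll, pitch, yaw] about the fixed x, y, z axes, in that order (R = Rz(yaw) Ry(pitch) Rx(roll)).
In Python, from bench import robot gives the robot as it stands.
- The arm moves only by the tool move_arm, never from a script. Its argument "increments" is a list that holds one entry, the list of rows, each a list of 7 numbers: the opening, from 0 (shut) to 1 (fully open), then the shift along the tool's x, y, z as a fraction of full scale, then the turn, a rotation vector about the tool's x, y, z as a fraction of full scale. In form: [[[jaw, dx, dy, dz, rx, ry, rz], ...]]. A call has 1 to 8 rows; each row is the pose to reach, as a shift and turn from the pose commanded when the call began, along the tool's axes at that moment; what a row does not reach only later rows make up. Full scale, the value 1, is 0.1 m for a shift and pi/2 rad for a turn. A row lasts 1/12 s, in which the tool goes at most 41.7 mm and 7.16 degrees, less where a joint would pass 70% of its speed; a pose out of reach is approached as far as the arm can. A call with a number of a shift or a turn outside -1 to 1 is refused whole. A call with a gripper value outside its range is refused whole. The fingers move at their own pace and stop on an object; the grip force is fixed at half the most. Time passes only in rows, so rows that repeat a pose let the fingers close. It gives the time, the measured TCP pose, the force and the opening at its end, in the units of the state.
- robot.get_obs(): the state, without advancing time (a new reading comes with each control period).
- robot.snapshot(name): name is "scene" or "top" or "wrist"; returns (picture, depth): 480x640x3 uint8, red, green, blue; 480x640 float32, m along the optical axis (not along the pixel's ray), 0 where there is no reading.
- robot.camera_params(name): a dict with "mtx" (3x3 intrinsics, pixels), "R" (3x3) and "t" (3): a world point X has camera coordinates R X + t. Camera axes: x right, y down, z forward; pixel columns grow to the right and rows downward; lengths in m; the calibration is good to about 2 mm. A picture is of the moment at which its call begins: read the wrist's pose just before it. camera_params takes no time and is no camera call; for the wrist camera it gives the pose at the moment of the call.
- robot.close_job(): hands the job in, once; it reports no verdict.
The state is a dict: "time": time; "joint_positions": joint angles; "qvel": joint speeds; "joint_torque": joint torques, N m; "tool_pos": TCP position; "ee_rot": TCP orientation; "wrist_force": force on the tool from outside, world axes, zero at the start; "wrist_torque": the same for the moment, N m; "width": finger opening in m.
Only numpy, scipy, OpenCV 4.12 (cv2) and the standard library are available. Lean on these libraries where they do the work, as an engineer would, in place of code of your own. Each camera call takes 0.05 s, during which the arm holds its last target.

TASK

One part lies in the green job tray: look which one, and bring it the tool case that goes with it - the blue case for the bevel gear, the yellow one for the plain steel pin, the red one for the drilled block. A bar over the back of the rack keeps the cases from being lifted straight out, so tip the right one forward, draw it free, and stand it upright on the floor of the green tray beside the part. Leave the other four cases standing in the rack, and do not shift the parts or anything else on the bench.

Things in the scene. Friction and masses are not known exactly. Their poses are not given: they have to be found in the camera images.
- case_rack: grey sheet-metal rack, fixed, 166 (x) x 197 (y) x 182 (z) mm; origin at the centre of its underside, front to -x, z up. Five upright cases stand side by side on its floor (12 mm up) at about y = 72, 36, 0, -36, -72 mm, 2 mm apart, fronts to -x: grey ones at both ends, blue, yellow and red between in any order. Back sheet at x = 77 mm; cases have 3 to 7 mm of play behind them
- rack_lip (a point): middle of the top edge of the lip along the rack's front, rack axes; the lip is 5 mm thick (inner face 2.5 mm behind this point, at rack x = -77 mm), its top 40 mm above the rack's floor; cases stand 7 to 11 mm behind it and come out over it
- rack_bar (a point): middle of the lower front edge of the fixed steel keeper bar (25 deep, 12 mm thick) that runs over the rear 20 mm of all the cases, 28 mm above their tops; rack axes. A case lifted straight up strikes it. Leaned forward 0.2 to 0.3 rad about its lower front edge (top to -x) and drawn along its own leaning length, a case passes between bar and lip
- job_tray: fixed green tray with a dark lining, 180 (x) x 200 (y) mm outside, 170 x 190 mm inside, walls 5 mm thick and 19 mm high, inner floor 5 mm above its origin, which is the centre of its underside; z up. One of the three parts lies in it, the rest of its floor is empty; the other two parts wait in a small fixed black tray farther left. Pegs on the wall reach out over its rear left (world x > 0.48 m, y > -0.15 m, 0.54 m up and higher)
- blue_case_grip (a point): blue case, handle centre: hold it here. Rigid upright box 140 (x) x 34 (y) x 130 (z) mm, 0.3 kg, one of the middle three in the rack. Black bow handle on top: 40 mm long in x, with flat ends to grip, 14 wide in y, 36 high; its centre is 148 mm above the case's underside and 34 mm forward (-x) of its middle. Axes of the case: -x its front (latches), z up
- blue_case_base (a point): centre of the underside of the blue case, axes as for its handle point (handle centre = this point + (-34, 0, 148) mm in these axes)
- yellow_case_grip (a point): yellow case, handle centre: hold it here. Rigid upright box 140 (x) x 34 (y) x 130 (z) mm, 0.3 kg, one of the middle three in the rack. Black bow handle on top: 40 mm long in x, with flat ends to grip, 14 wide in y, 36 high; its centre is 148 mm above the case's underside and 34 mm forward (-x) of its middle. Axes of the case: -x its front (latches), z up
- yellow_case_base (a point): centre of the underside of the yellow case, axes as for its handle point (handle centre = this point + (-34, 0, 148) mm in these axes)
- red_case_grip (a point): red case, handle centre: hold it here. Rigid upright box 140 (x) x 34 (y) x 130 (z) mm, 0.3 kg, one of the middle three in the rack. Black bow handle on top: 40 mm long in x, with flat ends to grip, 14 wide in y, 36 high; its centre is 148 mm above the case's underside and 34 mm forward (-x) of its middle. Axes of the case: -x its front (latches), z up
- red_case_base (a point): centre of the underside of the red case, axes as for its handle point (handle centre = this point + (-34, 0, 148) mm in these axes)
- grey_case_l_grip (a point): handle centre of the grey case at the left (+y) end of the row; same shape and size as the coloured cases. Stays where it is
- grey_case_r_grip (a point): handle centre of the grey case at the right (-y) end of the row; same shape and size as the coloured cases. Stays where it is
- spider_gear_0_c (a point): centre of the bevel gear: 56 mm across, 26 mm high, lying teeth up, dark with bright slanting teeth; goes with the blue case
- cross_shaft_b_c (a point): centre of the cross pin: smooth bright steel pin lying down, 60 mm long (its y) and 19 mm thick; goes with the yellow case
- spider_block_c (a point): centre of the drilled block: short plain pale-grey cylinder with cross bores, 54 mm across, 36 mm high; goes with the red case
- threadlock_b_c (a point): axis of a loose standing blue bottle with a red nozzle, 36 mm across, 123 mm high, this point 50 mm above the bench; bystander, easily tipped

How it is judged:
By the outcome, as a careful person would: the job done as asked, in the order asked, and still so for the second after the job is handed in, with the robot touching nothing.
It also fails if it takes over 37 s, if anything falls off the work surface, if the arm or the gripper's body presses on something with over 40 N, if the wrist force passes 120 N, or if a joint passes its speed limit or range.

## Working session

There is one attempt and no reset: what is moved stays moved. The work goes in short steps, Python scripts to look and compute and a tool call to move; the robot and the scene stay as the last step left them, time stands still between calls to the robot, and variables do not carry over. Pictures are saved under pics/ and viewed, and the job is handed in when it is done.

Besides the shell and the picture viewer there is one more tool, called by a JSON object that holds its "fn" and its "kwargs", one argument or row to a line. move_arm: Moves the arm, as the interface text tells. Its arguments: {"type":"object","properties":{"increments":{"type":"array","items":{"type":"array","items":{"type":"array","items":{"type":"number","minimum":-1,"maximum":1}}}}},"required":["increments"]}

```bash
mkdir -p pics; ls
python3 - <<'E'
from bench import robot
import cv2,numpy as np
o=robot.get_obs(); print(o)
for n in ["scene","top","wrist"]:
    c=robot.camera_params(n); 
    p,d=robot.snapshot(n); print(n,c, (d>0).mean())
    cv2.imwrite(f"pics/{n}0.png",p[:,:,::-1]); np.savez(f"{n}0.npz",p=p,d=d,**c)
print(robot.tcp_to_tips)
E
```

```text
pics
{'time': 0.0, 'joint_positions': array([-1.28211410e+00,  8.79351554e-02,  1.37222857e+00, -4.24305511e-06,
        1.68356557e+00, -1.03094093e-01]), 'qvel': array([-4.75650247e-04,  5.78287300e-04, -4.83254152e-04, -1.14467257e-05,
       -1.93002923e-05, -2.65401156e-03]), 'joint_torque': array([ 4.00493036e-05, -3.40169978e+01, -3.02430511e+01,  7.16545503e-02,
        3.28924181e-02, -1.69806867e-04]), 'tool_pos': array([ 0.20997399, -0.50822394,  0.40352758]), 'ee_rot': array([-3.13946693e+00, -2.15689767e-04,  3.91775615e-01]), 'wrist_force': array([-0.04235286,  0.47244043,  0.3257074 ]), 'wrist_torque': array([ 0.02071341,  0.00966768, -0.02126237]), 'width': 0.09402606829395108}
scene {'mtx': array([[578.56118057,   0.        , 316.54636965],
       [  0.        , 578.56118057, 246.55431288],
       [  0.        ,   0.        ,   1.        ]]), 'R': array([[-0.93271731, -0.36056238, -0.00576075],
       [-0.16116549,  0.43109385, -0.88779715],
       [ 0.32258967, -0.82713534, -0.46019891]]), 't': array([0.41498736, 0.19147093, 1.24467301])} 0.995986328125
top {'mtx': array([[453.54502772,   0.        , 322.65721399],
       [  0.        , 453.54502772, 233.99137874],
       [  0.        ,   0.        ,   1.        ]]), 'R': array([[-0.02105588, -0.99976769, -0.00460647],
       [-0.98639464,  0.02152517, -0.16297941],
       [ 0.16304071,  0.00111212, -0.98661872]]), 't': array([-0.03902783,  0.48792995,  1.13082558])} 0.9961263020833333
wrist {'mtx': array([[351.03116839,   0.        , 318.89849055],
       [  0.        , 351.03116839, 243.89061805],
       [  0.        ,   0.        ,   1.        ]]), 'R': array([[ 0.38295741, -0.92376432, -0.00176124],
       [-0.88875593, -0.36896284,  0.27199141],
       [-0.25190579, -0.10259581, -0.96229807]]), 't': array([-0.54912021, -0.02807877,  0.39204034])} 0.99609375
0.1992
```

View pics/scene0.png

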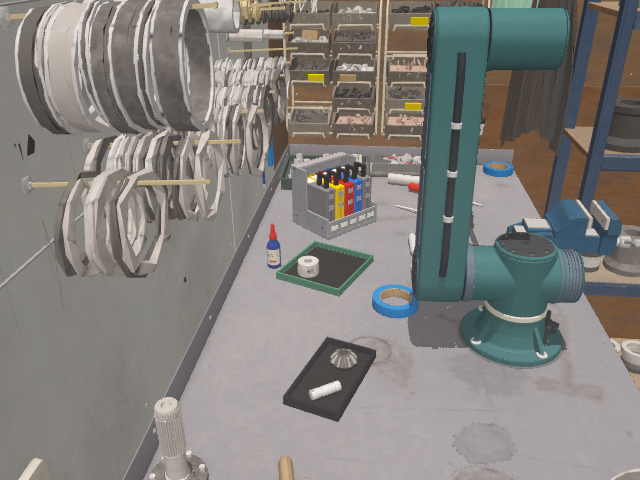

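View pics/top0.png

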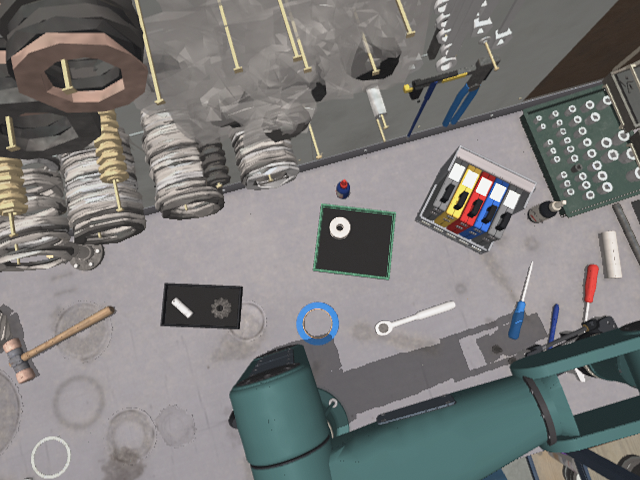

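View pics/wrist0.png

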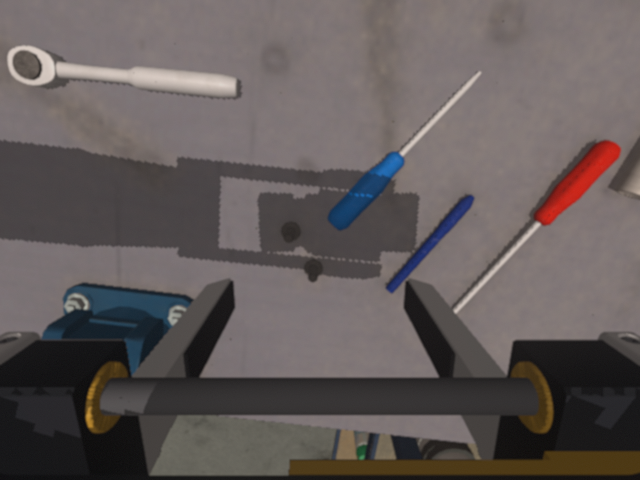

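The green tray holds the pale drilled cylinder with cross bores (scene px 308,266; top px 340,228). The gear and the pin are in the black tray, so I need the red case, which is the middle one in the rack (top px ~478,195). The bottle is at top px 343,188.

```bash
cat > h.py <<'E'
import numpy as np,cv2
def load(n):
    z=np.load(n+'.npz'); return {k:z[k] for k in z.files}
def ray(c,u,v):
    d=np.linalg.inv(c['mtx'])@np.array([u,v,1.]); return -c['R'].T@c['t'], c['R'].T@d
def onplane(c,u,v,z):
    o,d=ray(c,u,v); return o+d*(z-o[2])/d[2]
def bydepth(c,u,v):
    o,d=ray(c,u,v); return o+d*c['d'][int(round(v)),int(round(u))]
def proj(c,X):
    x=c['mtx']@(c['R']@np.asarray(X)+c['t']); return x[:2]/x[2]
def cloud(c):
    v,u=np.mgrid[:480,:640]; d=np.stack([u,v,np.ones_like(u)],-1)@np.linalg.inv(c['mtx']).T
    return (-c['R'].T@c['t'])+(d*c['d'][...,None])@c['R']
def tri(c1,p1,c2,p2):
    o1,d1=ray(c1,*p1);o2,d2=ray(c2,*p2);A=np.stack([d1,-d2],1)
    s=np.linalg.lstsq(A,o2-o1,rcond=None)[0]; a,b=o1+s[0]*d1,o2+s[1]*d2
    return (a+b)/2,np.linalg.norm(a-b)
E
python3 - <<'E'
from h import *
for n,box in [('top0',(300,140,560,290)),('scene0',(255,140,405,300))]:
    c=load(n); x0,y0,x1,y1=box
    im=c['p'][y0:y1,x0:x1,::-1]; s=min(800/(x1-x0),600/(y1-y0)); cv2.imwrite(f'pics/{n}z.png',cv2.resize(im,None,fx=s,fy=s,interpolation=cv2.INTER_CUBIC)); print(n,s)
t=load('top0');P=cloud(t)
hsv=cv2.cvtColor(t['p'],cv2.COLOR_RGB2HSV)
def comp(m,name,mn=20):
    k,l,st,ce=cv2.connectedComponentsWithStats(m.astype('uint8'))
    for i in range(1,k):
        if st[i,4]>mn:
            q=P[l==i]; print(name,st[i],q.mean(0).round(4),q.min(0).round(3),q.max(0).round(3), np.median(q[:,2]).round(4))
H,S,V=[hsv[...,i].astype(int) for i in range(3)]
roi=np.zeros((480,640),bool);roi[130:300,290:560]=1
comp(roi&((H<6)|(H>174))&(S>150)&(V>90),'red')
comp(roi&(H>105)&(H<125)&(S>150)&(V>70),'blue')
comp(roi&(H>20)&(H<32)&(S>150)&(V>70),'yel')
g=roi&(H>60)&(H<85)&(S>80); comp(g,'green',50)
box=cv2.minAreaRect(np.argwhere(g&(np.mgrid[:480,:640][1]<420))[:,::-1].astype(np.float32)); bp=cv2.boxPoints(box); print(bp)
for p in bp: print(onplane(t,*p,.024).round(4))
tr=roi&(V>150)&(S<60)&(np.mgrid[:480,:640][1]<390)&(np.mgrid[:480,:640][1]>322)&(np.mgrid[:480,:640][0]>210)&(np.mgrid[:480,:640][0]<262); comp(tr,'part')
for uv in [(350,262),(430,220),(478,250),(300,270)]: print(uv,P[uv[1],uv[0]].round(4))
E
```

```text
top0 3.076923076923077
scene0 3.75
red [447 172  48  61 568] [ 0.5303 -0.4053  0.133 ] [ 0.296 -0.464  0.025] [ 0.614 -0.051  1.195] 0.1411
red [340 180   7   8  44] [ 0.6025 -0.1036  0.101 ] [ 0.597 -0.111  0.084] [ 0.609 -0.096  0.124] 0.0972
blue [460 178  49  61 508] [ 0.512  -0.4357  0.1288] [ 0.296 -0.5    0.019] [ 0.598 -0.051  1.195] 0.1412
blue [338 183  12  11  62] [ 0.5928 -0.104   0.085 ] [ 0.296 -0.12   0.051] [ 0.612 -0.051  1.195] 0.0676
yel [455 165  26  30  93] [ 0.6053 -0.3999  0.1534] [ 0.296 -0.431  0.135] [ 0.632 -0.051  1.195] 0.1421
yel [435 210  17  17 115] [ 0.5127 -0.3522  0.075 ] [ 0.503 -0.37   0.02 ] [ 0.521 -0.342  0.144] 0.0659
green [313 204  83  76 618] [ 0.4708 -0.136   0.0222] [ 0.296 -0.242 -0.002] [ 0.571 -0.023  1.195] 0.0172
[[312.84302 270.33447]
 [320.70648 203.49489]
 [396.24915 212.38226]
 [388.38568 279.22186]]
[ 0.395  -0.0221  0.024 ]
[ 0.5715 -0.046   0.024 ]
[ 0.5431 -0.2446  0.024 ]
[ 0.368 -0.216  0.024]
part [329 217  21  21 311] [ 0.5036 -0.0926  0.0435] [ 0.296 -0.118  0.003] [ 0.531 -0.051  1.195] 0.0408
(350, 262) [ 0.4164 -0.1198  0.0055]
(430, 220) [ 0.5229 -0.3349  0.0127]
(478, 250) [ 0.4391 -0.4531  0.0208]
(300, 270) [ 0.3988  0.0124 -0.0018]
```

View pics/top0z.png

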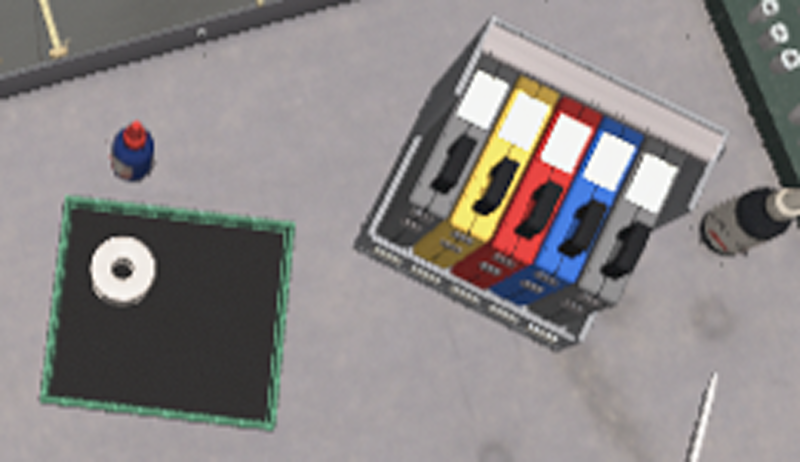

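View pics/scene0z.png

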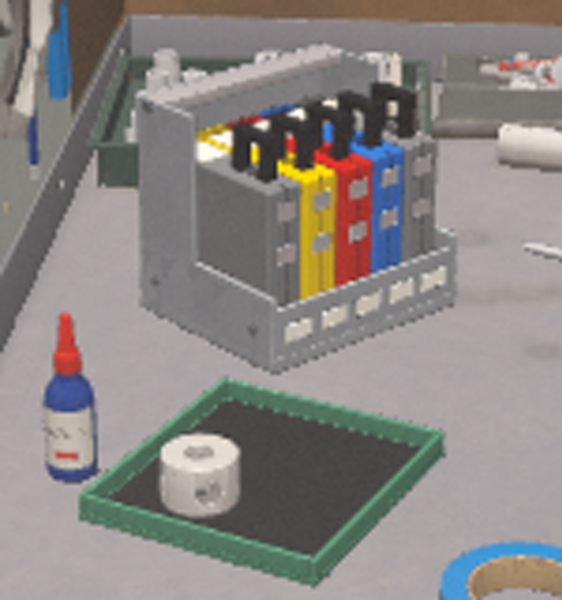

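```bash
cat >> h.py <<'E'
from scipy.spatial.transform import Rotation as Ro
def Rrpy(r): return Ro.from_euler('xyz',r).as_matrix()
def incr(p0,r0,p1,r1):
    A=Rrpy(r0); return np.r_[A.T@(np.asarray(p1)-p0)/.1, Ro.from_matrix(A.T@Rrpy(r1)).as_rotvec()/(np.pi/2)]
E
python3 - <<'E'
from h import *
from bench import robot
o=robot.get_obs(); c=load('wrist0'); A=Rrpy(o['ee_rot'])
cp=-c['R'].T@c['t']; print('cam in tool',(A.T@(cp-o['tool_pos'])).round(4)); print((c['R']@A).round(3))
t=load('top0');s=load('scene0')
# handles from top/scene
rh=tri(t,(300+545/3.077,140+208/3.077),s,(255+342/3.75,140+135/3.75)); print(rh)
# top rim of rack etc.
P=cloud(t)
m=(P[...,2]>.136)&(P[...,2]<.149)&(P[...,0]>.4)&(P[...,0]<.68)&(P[...,1]<-.3)&(P[...,1]>-.55)
q=P[m]; r=cv2.minAreaRect((q[:,:2]*1000).astype(np.float32)); print('case tops',r,len(q))
m=(P[...,2]>.174)&(P[...,2]<.19)&(P[...,0]>.4)&(P[...,0]<.7)&(P[...,1]<-.3)&(P[...,1]>-.55)
q=P[m]; r=cv2.minAreaRect((q[:,:2]*1000).astype(np.float32)); print('bar',r,len(q),cv2.boxPoints(r))
for th in [-.524]:
  p=np.array([.45,-.36,.45]); r=[np.pi,0,th]
  print(incr(o['tool_pos'],o['ee_rot'],p,r).round(3))
E
```

```text
cam in tool [ 0.0803 -0.0002  0.0199]
[[ 0.001  1.     0.   ]
 [-0.962  0.001 -0.272]
 [-0.272  0.     0.962]]
(array([ 0.51776978, -0.41491659,  0.15247964]), np.float64(0.011237412995773985))
case tops ((554.6698608398438, -420.58203125), (196.79931640625, 143.73260498046875), 59.981082916259766) 3265
bar ((564.6421508789062, -426.96392822265625), (200.96360778808594, 135.75909423828125), 60.188175201416016) 1783 [[ 455.79077 -480.40173]
 [ 573.58386 -547.8948 ]
 [ 673.4935  -373.52612]
 [ 555.70044 -306.03308]]
[ 2.784e+00 -4.540e-01 -4.610e-01 -1.000e-03  0.000e+00  5.830e-01]
```

```bash
cat > inc.py <<'E'
import sys
from h import *
from bench import robot
o=robot.get_obs(); a=[float(x) for x in sys.argv[1:7]]
print('t',round(o['time'],2),'pos',o['tool_pos'].round(4),'rot',o['ee_rot'].round(4),'F',o['wrist_force'].round(1),'w',round(o['width'],4))
print(incr(o['tool_pos'],o['ee_rot'],a[:3],a[3:]).round(4))
E
python3 inc.py .487 -.375 .46 3.14159 0 -.524
```

```text
t 0.15 pos [ 0.21   -0.5082  0.4038] rot [-3.1399e+00 -1.0000e-04  3.9180e-01] F [ 0.7 -0.5  0.3] w 0.0941
[ 3.0689e+00 -1.7460e-01 -5.6140e-01 -1.0000e-03  4.0000e-04  5.8300e-01]
```

{"fn": "move_arm", "kwargs": {
  "increments": [
    [[1, 0.35, 0, -0.2, 0, 0, 0], [1, 0.7, -0.05, -0.4, 0, 0, 0], [1, 1, -0.1, -0.55, 0, 0, 0]]
  ]
}}

```text
time: 0.4
tool_pos: [0.2995, -0.4604, 0.4604]
ee_rot: [-3.141, -0.001, 0.391]
wrist_force: [-0.1, 0.2, 0.2]
width: 0.0941
```

{"fn": "move_arm", "kwargs": {
  "increments": [
    [[1, 0.35, 0, 0, 0, 0, 0], [1, 0.7, -0.05, 0, 0, 0, 0], [1, 1, -0.07, 0, 0, 0, 0]]
  ]
}}

```text
time: 0.65
tool_pos: [0.39, -0.4149, 0.4599]
ee_rot: [3.141, -0.001, 0.393]
wrist_force: [-0.5, 0.3, -0.3]
width: 0.0939
```

{"fn": "move_arm", "kwargs": {
  "increments": [
    [[1, 0.3, 0, 0, 0, 0, 0.07], [1, 0.6, 0, 0, 0, 0, 0.15], [1, 0.9, 0, 0, 0, 0, 0.23], [1, 1, 0, 0, 0, 0, 0.31], [1, 1, 0, 0, 0, 0, 0.39], [1, 1, 0, 0, 0, 0, 0.47], [1, 1, 0, 0, 0, 0, 0.55], [1, 1, 0, 0, 0, 0, 0.583]]
  ]
}}

```text
time: 1.32
tool_pos: [0.4811, -0.3779, 0.459]
ee_rot: [-3.141, 0.001, -0.529]
wrist_force: [-0.1, -0.2, 0.4]
width: 0.0939
```

```bash
python3 inc.py .487 -.375 .46 3.14159 0 -.524
python3 - <<'E'
from bench import robot
import cv2,numpy as np
n='wrist'
c=robot.camera_params(n); p,d=robot.snapshot(n)
cv2.imwrite(f"pics/{n}1.png",p[:,:,::-1]); np.savez(f"{n}1.npz",p=p,d=d,**c)
E
```

```text
t 1.32 pos [ 0.4811 -0.3779  0.459 ] rot [-3.1415e+00  1.1000e-03 -5.2860e-01] F [-0.1 -0.2  0.4] w 0.0939
[ 0.0363 -0.0554 -0.0101 -0.0001  0.0007 -0.003 ]
```

View pics/wrist1.png

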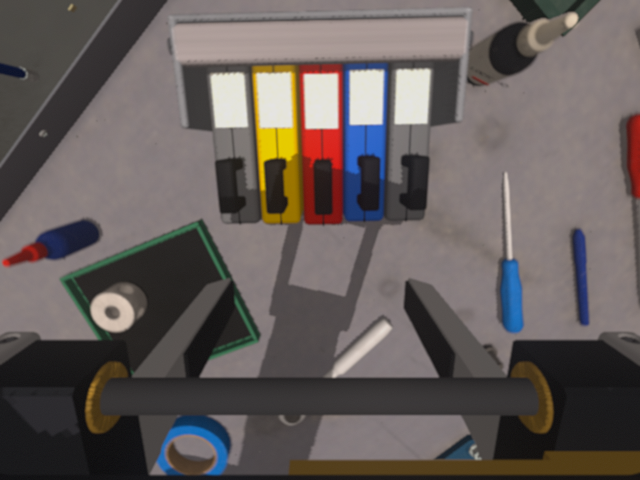

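The wrist view shows the row as grey, yellow, red, blue, grey, with the red case at px ~(322,145) and its handle at px ~(322,187). Behind it are the rack bar (rows 15-60) and the tray with the block at (115,307).

```bash
cat > meas.py <<'E'
from h import *
import sys
def red(n):
    c=load(n);P=cloud(c);hsv=cv2.cvtColor(c['p'],cv2.COLOR_RGB2HSV);H,S,V=[hsv[...,i].astype(int) for i in range(3)]
    m=((H<6)|(H>174))&(S>130)&(V>60)
    k,l,st,ce=cv2.connectedComponentsWithStats(m.astype('uint8'))
    # choose near case tops
    best=max([i for i in range(1,k) if abs(np.median(P[l==i][:,2])-.142)<.01 and P[l==i][:,0].mean()<.6],key=lambda i:st[i,4])
    q=P[l==best]; zt=np.median(q[:,2]); 
    print(n,'red top z',zt.round(4),st[best])
    # edges on the top plane z : lines left & right
    x,y,w,h=st[best][:4]
    L=[];R=[]
    for r in range(y+8,y+h-4):
        cc=np.where(l[r,x-3:x+w+3]==best)[0]+x-3
        zz=P[r,cc,2]
        cc=cc[abs(zz-zt)<.006]
        if len(cc)<3: continue
        L.append(onplane(c,cc.min()-.5,r,zt)[:2]);R.append(onplane(c,cc.max()+.5,r,zt)[:2])
    for nm,E in (('L',L),('R',R)):
        E=np.array(E); vx,vy,x0,y0=cv2.fitLine(E.astype(np.float32),cv2.DIST_HUBER,0,.001,.001).ravel(); print(nm,'yaw',np.arctan(vy/vx).round(4),(x0,y0))
    f=l==best; 
    return c,P,zt
for n in sys.argv[1:]:
    c,P,zt=red(n)
    th=-.5236; ex=np.array([np.cos(th),np.sin(th)]);ey=np.array([-ex[1],ex[0]])
    a=P[...,:2]@ex;b=P[...,:2]@ey
    near=(P[...,0]>.35)&(P[...,0]<.72)&(P[...,1]<-.25)&(P[...,1]>-.6)
    # profile along centre column of red case
    V=c['p'].astype(int).sum(-1)
    hm=near&(P[...,2]>.163)&(P[...,2]<.175)&(V<200)
    hm|=near&(P[...,2]>.17)&(P[...,2]<.185)&(V<120)
    k,l,st,ce=cv2.connectedComponentsWithStats(hm.astype('uint8'))
    for i in range(1,k):
        if st[i,4]>40:
            q=l==i; print('handle',st[i],'a',np.percentile(a[q],[1,50,99]).round(4),'b',np.percentile(b[q],[1,50,99]).round(4),'z',np.percentile(P[q][:,2],[5,50,95]).round(4), 'mid',((np.percentile(a[q],1)+np.percentile(a[q],99))/2*ex+(np.percentile(b[q],1)+np.percentile(b[q],99))/2*ey).round(4))
    bar=near&(P[...,2]>.174)&(P[...,2]<.19)&(V>250)
    q=P[bar]; r=cv2.minAreaRect((q[:,:2]*1000).astype(np.float32)); print('bar',r,np.median(q[:,2]))
E
python3 meas.py wrist1
```

```text
wrist1 red top z 0.142 [ 300   64   43  160 3475]
L yaw -0.5041 (np.float32(0.5555807), np.float32(-0.40430504))
R yaw -0.5098 (np.float32(0.52765155), np.float32(-0.4257987))
handle [445  60  10  63 372] a [0.7011 0.7215 0.7411] b [-0.1808 -0.1793 -0.1785] z [0.1635 0.1691 0.1741] mid [ 0.5347 -0.5161]
handle [  0  64  25  14 232] a [0.7324 0.7349 0.7391] b [0.1237 0.1257 0.1286] z [0.1643 0.173  0.1821] mid [ 0.7003 -0.2587]
handle [184  67  13  61 339] a [0.6978 0.7183 0.737 ] b [0.0047 0.0057 0.0064] z [0.1637 0.1691 0.1744] mid [ 0.6241 -0.3539]
handle [404 155  24  55 786] a [0.6385 0.6525 0.6769] b [-0.1656 -0.1562 -0.1524] z [0.1686 0.1774 0.1789] mid [ 0.4901 -0.4665]
handle [358 156  22  55 753] a [0.6382 0.6525 0.6763] b [-0.1306 -0.1228 -0.1166] z [0.1744 0.1777 0.179 ] mid [ 0.5074 -0.4357]
handle [217 159  24  54 604] a [0.6364 0.6486 0.6749] b [-0.0237 -0.0205 -0.012 ] z [0.1675 0.1775 0.179 ] mid [ 0.5589 -0.3433]
handle [266 159  20  54 653] a [0.6362 0.65   0.6747] b [-0.0593 -0.0548 -0.0474] z [0.1715 0.1777 0.1791] mid [ 0.541  -0.3739]
handle [315 160  17   7  57] a [0.6703 0.6735 0.6741] b [-0.0952 -0.0886 -0.0834] z [0.1681 0.177  0.178 ] mid [ 0.5375 -0.4134]
handle [313 167  19  48 785] a [0.6344 0.652  0.6685] b [-0.0953 -0.0892 -0.0826] z [0.1761 0.1779 0.1792] mid [ 0.5197 -0.4028]
bar ((568.0740966796875, -431.0582275390625), (201.12432861328125, 131.7277069091797), 64.38446807861328) 0.18203989434779838
```

{"fn": "move_arm", "kwargs": {
  "increments": [
    [[1, -0.1, -0.1, 0.1, 0, 0, 0], [1, -0.25, -0.27, 0.3, 0, 0, 0], [1, -0.25, -0.27, 0.3, 0, 0, 0], [1, -0.25, -0.27, 0.3, 0, 0, 0]]
  ]
}}

```text
time: 1.7
tool_pos: [0.4724, -0.3413, 0.4274]
ee_rot: [-3.141, 0.004, -0.522]
wrist_force: [-0.1, -0.3, 0.2]
width: 0.0942
```

```bash
python3 - <<'E'
from bench import robot
import cv2,numpy as np
n='wrist'
c=robot.camera_params(n); p,d=robot.snapshot(n)
cv2.imwrite(f"pics/{n}2.png",p[:,:,::-1]); np.savez(f"{n}2.npz",p=p,d=d,**c)
E
python3 meas.py wrist2
cat > edges.py <<'E'
from h import *
# colour-case side edges on top plane z=.142 ; bar edges on z=.182, from rows/cols
for n in ['wrist1','wrist2']:
    c=load(n);P=cloud(c);hsv=cv2.cvtColor(c['p'],cv2.COLOR_RGB2HSV);H,S,V=[hsv[...,i].astype(int) for i in range(3)]
    near=(P[...,0]>.4)&(P[...,0]<.68)&(P[...,1]<-.28)&(P[...,1]>-.56)
    top=near&(abs(P[...,2]-.142)<.004)
    masks={'yel':(H>18)&(H<34)&(S>120),'red':((H<6)|(H>174))&(S>130),'blue':(H>100)&(H<125)&(S>130)}
    for k,m in masks.items():
        m=m&top
        out=[]
        rows=np.where(m.sum(1)>10)[0]; r0,r1=rows.min(),rows.max()
        for side in (0,1):
            E=[]
            for r in rows:
                cc=np.where(m[r])[0]; u=cc.min()-.5 if side==0 else cc.max()+.5
                E.append(onplane(c,u,r,.142)[:2])
            E=np.array(E,np.float32); vx,vy,x0,y0=cv2.fitLine(E,cv2.DIST_HUBER,0,.0005,.001).ravel()
            out.append((np.arctan(vy/vx),x0,y0))
        yaw=(out[0][0]+out[1][0])/2; ex=np.array([np.cos(yaw),np.sin(yaw)]);ey=np.array([-ex[1],ex[0]])
        bb=[o[1]*ey[0]+o[2]*ey[1] for o in out]
        # front edge: bottom-most rows per column of mask
        F=[]
        cols=np.where(m.sum(0)>30)[0][3:-3]
        for u in cols:
            F.append(onplane(c,u,np.where(m[:,u])[0].max()+.5,.142)[:2]@ex)
        print(n,k,'yawL,R',round(float(out[0][0]),4),round(float(out[1][0]),4),'width',round(float(bb[0]-bb[1])*1000,1),'b mid@-.5236',end=' ')
        ey0=np.array([.5,.8660]);ex0=np.array([.8660,-.5]); am=.66
        b=[ (lambda p,d: (p+d*(am-p@ex0)/(d@ex0))@ey0)(np.array(o[1:]),np.array([np.cos(o[0]),np.sin(o[0])])) for o in out]
        print(np.round(b,4),round(float(np.mean(b)),4),'front a',np.median(F).round(4))
    bar=near&(abs(P[...,2]-.182)<.004)
    for side in (0,1):
        E=[]
        for u in np.where(bar.sum(0)>5)[0][15:-15]:
            r=np.where(bar[:,u])[0]; r=r.min()-.5 if side==0 else r.max()+.5
            E.append(onplane(c,u,r,.182)[:2])
        E=np.array(E,np.float32); vx,vy,x0,y0=cv2.fitLine(E,cv2.DIST_HUBER,0,.0005,.001).ravel()
        print('bar edge',side,'yaw',round(np.arctan(-vx/vy),4),'a at mid',(np.array([x0,y0])@ex0).round(4), 'b range',(E@ey0).min().round(4),(E@ey0).max().round(4))
E
python3 edges.py
```

```text
wrist2 red top z 0.1418 [ 335    0   53  199 5769]
L yaw -0.5069 (np.float32(0.53898805), np.float32(-0.39328617))
R yaw -0.5023 (np.float32(0.5425326), np.float32(-0.43352854))
handle [  0   0  19  18 209] a [0.7322 0.7345 0.739 ] b [0.1238 0.1256 0.129 ] z [0.164  0.1698 0.175 ] mid [ 0.7003 -0.2583]
handle [510   0  20  76 764] a [0.7012 0.7213 0.741 ] b [-0.1806 -0.1794 -0.1782] z [0.1638 0.1691 0.1744] mid [ 0.5348 -0.5159]
handle [208   3  22  79 426] a [0.697  0.719  0.7376] b [-0.0045  0.0056  0.0064] z [0.1638 0.1695 0.1743] mid [ 0.6217 -0.3578]
handle [458 115  31  62 757] a [0.6392 0.6554 0.6762] b [-0.1652 -0.1536 -0.1522] z [0.1654 0.1763 0.1784] mid [ 0.4902 -0.4663]
handle [405 116  29  62 693] a [0.6385 0.6524 0.6752] b [-0.1308 -0.1183 -0.1165] z [0.1672 0.1769 0.1786] mid [ 0.507  -0.4355]
handle [257 119  12  62 238] a [0.6363 0.651  0.6734] b [-0.0237 -0.0229 -0.0192] z [0.1649 0.1755 0.1782] mid [ 0.5564 -0.346 ]
handle [353 122  24  62 364] a [0.6345 0.6447 0.6715] b [-0.0948 -0.0833 -0.0812] z [0.1695 0.1772 0.1786] mid [ 0.5215 -0.4027]
handle [301 152  20  3
[... 367 characters left out ...]
32.2 b mid@-.5236 [-0.0729 -0.105 ] -0.089 front a 0.6179
wrist1 blue yawL,R -0.5082 -0.5053 width 33.2 b mid@-.5236 [-0.1067 -0.1399] -0.1233 front a 0.6203
bar edge 0 yaw -0.5027 a at mid 0.768 b range -0.1741 0.002
bar edge 1 yaw -0.2702 a at mid 0.7282 b range -0.1813 0.0096
wrist2 yel yawL,R -0.5025 -0.5078 width 33.2 b mid@-.5236 [-0.0352 -0.0684] -0.0518 front a 0.6186
wrist2 red yawL,R -0.503 -0.5024 width 33.4 b mid@-.5236 [-0.0712 -0.1046] -0.0879 front a 0.6172
wrist2 blue yawL,R -0.5014 -0.6525 width 21.0 b mid@-.5236 [-0.1065 -0.1262] -0.1164 front a 0.6283
bar edge 0 yaw -0.4904 a at mid 0.6731 b range -0.1772 0.0024
bar edge 1 yaw -0.4961 a at mid 0.6389 b range -0.1812 0.0058
```

View pics/wrist2.png

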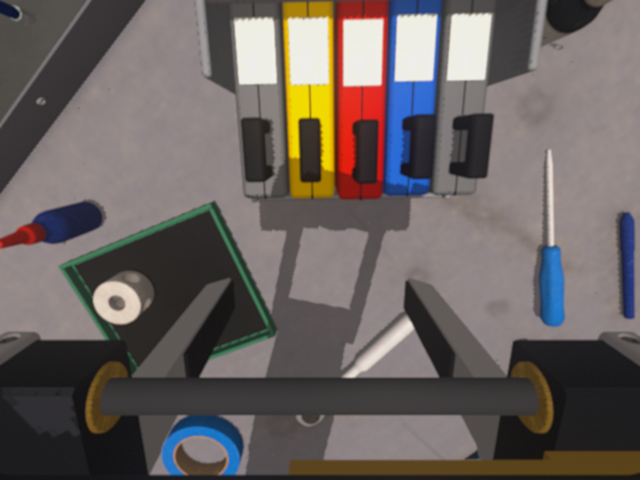

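Wrist image 2 shows red top edges at columns ~337-387, the handle at (366,150), the tray at lower left and the block at (122,298). Next I'll measure the lip and the tray.

Run:
```python
from h import *
E=np.array([np.cos(.505),-np.sin(.505)]);N=np.array([-E[1],E[0]])
c=load('top0');P=cloud(c);A=P[...,:2]@E;B=P[...,:2]@N
for B0 in (-.17,-.135,-.1,-.065,-.03):
    m=(abs(B-B0)<.012)&(A>.57)&(A<.625)&(P[...,2]>.046)&(P[...,2]<.06)
    print(B0,m.sum(),A[m].min().round(4) if m.any() else '',np.median(A[m]).round(4) if m.any() else '',A[m].max().round(4) if m.any() else '')
s=load('scene0');Ps=cloud(s);As=Ps[...,:2]@E;Bs=Ps[...,:2]@N
m=(abs(Bs+.1)<.09)&(abs(Ps[...,2]-.035)<.012)&(As>.57)&(As<.62); print('lip outer (scene)',np.median(As[m]),m.sum())
m=(abs(Bs+.1)<.014)&(abs(Ps[...,2]-.10)<.03)&(As>.58)&(As<.66); print('red front (scene)',np.median(As[m]),m.sum())
for b0 in (-.174,-.136,-.065,-.028):
    m=(abs(Bs-b0)<.012)&(abs(Ps[...,2]-.10)<.03)&(As>.58)&(As<.66); print(b0,np.median(As[m]),m.sum())
# bar front edge top view, z .182
for n in('top0','wrist1'):
    c=load(n);P=cloud(c);A=P[...,:2]@E;B=P[...,:2]@N
    m=(abs(B+.1)<.07)&(abs(P[...,2]-.182)<.003)&(A>.68)&(A<.8); print(n,'bar top A',np.percentile(A[m],[1,99]).round(4))
# tray green
for n in ('top0','wrist1','wrist2','scene0'):
    c=load(n);P=cloud(c);hsv=cv2.cvtColor(c['p'],cv2.COLOR_RGB2HSV);H,S,V=[hsv[...,i].astype(int) for i in range(3)]
    box=(P[...,0]>.34)&(P[...,0]<.6)&(P[...,1]>-.27)&(P[...,1]<0)
    g=box&(P[...,2]>.018)&(P[...,2]<.03)&(H>55)&(H<90)&(S>60)
    r=cv2.minAreaRect((P[g][:,:2]*1000).astype(np.float32)); print(n,'rim',np.round(r[0],1),np.round(r[1],1),round(r[2],2),np.median(P[g][:,2]).round(4))
    t=box&(P[...,2]>.0375)&(P[...,2]<.05)&(S<70)
    if t.sum()>20:
        r=cv2.minEnclosingCircle((P[t][:,:2]*1000).astype(np.float32)); print('   block',np.round(r,1),np.median(P[t][:,2]).round(4),P[t].mean(0).round(4))
    f=box&(abs(P[...,2]-.005)<.004)&(V<90); print('  floor z',np.median(P[f][:,2]).round(4))
```

```text
-0.17 33 0.603 0.6078 0.621
-0.135 36 0.6028 0.6076 0.6206
-0.1 36 0.6038 0.6074 0.6182
-0.065 38 0.6029 0.6077 0.6198
-0.03 36 0.603 0.6079 0.6208
lip outer (scene) 0.6020991609183736 348
red front (scene) 0.6159757959817624 144
-0.174 0.617946278669128 105
-0.136 0.617991938249964 119
-0.065 0.6169830998376796 119
-0.028 0.6183615879121289 130
top0 bar top A [0.7369 0.7669]
wrist1 bar top A [0.737  0.7661]
top0 rim [ 471.1 -132.2] [198.3 177.4] 81.88 0.0199Traceback (most recent call last):
  File "<stdin>", line 24, in <module>
    return _wrapfunc(a, 'round', decimals=decimals, out=out)
    return _wrapit(obj, method, *args, **kwds)
    conv = _array_converter(obj)
ValueError: setting an array element with a sequence. The requested array has an inhomogeneous shape after 1 dimensions. The detected shape was (2,) + inhomogeneous part.
```

```bash
python3 - <<'E'
from h import *
for n in ('top0','wrist1','wrist2','scene0'):
    c=load(n);P=cloud(c);hsv=cv2.cvtColor(c['p'],cv2.COLOR_RGB2HSV);H,S,V=[hsv[...,i].astype(int) for i in range(3)]
    box=(P[...,0]>.34)&(P[...,0]<.6)&(P[...,1]>-.27)&(P[...,1]<0)
    g=box&(P[...,2]>.018)&(P[...,2]<.03)&(H>55)&(H<90)&(S>60)
    r=cv2.minAreaRect((P[g][:,:2]*1000).astype(np.float32)); print(n,'rim',np.round(r[0],1),np.round(r[1],1),round(r[2],2),np.percentile(P[g][:,2],[50,95]).round(4))
    t=box&(P[...,2]>.0375)&(P[...,2]<.05)&(S<70)
    if t.sum()>20:
        r=cv2.minEnclosingCircle((P[t][:,:2]*1000).astype(np.float32)); print('   block',np.round(r[0],1),round(r[1],1),np.median(P[t][:,2]).round(4),P[t].mean(0).round(4))
    f=box&(abs(P[...,2]-.005)<.004)&(V<90); print('  floor z',np.median(P[f][:,2]).round(4))
E
# pre-grasp above the handle, 60 mm up
python3 inc.py .5225 -.4036 .41 3.14159 0 -.505
```

```text
top0 rim [ 471.1 -132.2] [198.3 177.4] 81.88 [0.0199 0.0229]
   block [538.6 -91.7] 60.2 0.0412 [ 0.5076 -0.0932  0.0413]
  floor z 0.0055
wrist1 rim [ 472.5 -131.6] [199.7 178.6] 81.99 [0.019  0.0204]
   block [ 534.8 -100.5] 56.9 0.041 [ 0.5073 -0.0937  0.041 ]
  floor z 0.0054
wrist2 rim [ 471.9 -131.7] [199.4 179.3] 82.11 [0.019  0.0203]
   block [534.3 -94.9] 56.1 0.0411 [ 0.5064 -0.0934  0.041 ]
  floor z 0.0054
scene0 rim [ 469.8 -126.9] [203.1 181.2] 81.84 [0.0195 0.0217]
   block [537.7 -83.4] 61.8 0.0411 [ 0.5162 -0.0888  0.0414]
  floor z 0.0057
t 1.75 pos [ 0.4727 -0.3422  0.4295] rot [ 3.1412e+00  3.0000e-04 -5.2290e-01] F [ 1.1 -1.   0.2] w 0.0939
[ 7.386e-01  2.834e-01  1.949e-01  2.000e-04  2.000e-04 -1.140e-02]
```

{"fn": "move_arm", "kwargs": {
  "increments": [
    [[0.25, 0.3, 0.1, 0, 0, 0, 0], [0.25, 0.6, 0.2, 0, 0, 0, 0], [0.25, 0.74, 0.285, 0.1, 0, 0, -0.011], [0.25, 0.74, 0.285, 0.2, 0, 0, -0.011], [0.25, 0.74, 0.285, 0.2, 0, 0, -0.011], [0.25, 0.74, 0.285, 0.2, 0, 0, -0.011]]
  ]
}}

```text
time: 2.25
tool_pos: [0.5223, -0.404, 0.4094]
ee_rot: [-3.141, 0.001, -0.507]
wrist_force: [0.0, -0.7, 0.7]
width: 0.0572
```

```bash
python3 inc.py .5225 -.4036 .344 3.14159 0 -.505;  python3 - <<'E'
from bench import robot
import cv2,numpy as np
from h import *
n='wrist'
o=robot.get_obs();c=robot.camera_params(n); p,d=robot.snapshot(n)
A=Rrpy(o['ee_rot'])
for zz in(.18,):
  X=o['tool_pos']+A@[0,0,zz]; print(X, proj(c,X))
cv2.imwrite(f"pics/{n}3.png",p[:,:,::-1]); np.savez(f"{n}3.npz",p=p,d=d,**c)
n='top';c=robot.camera_params(n); p,d=robot.snapshot(n); np.savez(f"{n}3.npz",p=p,d=d,**c)
cv2.imwrite(f"pics/{n}3.png",cv2.resize(p[140:290,400:600,::-1],None,fx=4,fy=4))
E
```

```text
t 2.25 pos [ 0.5223 -0.404   0.4094] rot [-3.1412e+00  1.1000e-03 -5.0720e-01] F [ 0.  -0.7  0.7] w 0.0572
[ 6.000e-04 -4.500e-03  6.542e-01 -2.000e-04  7.000e-04 -1.400e-03]
[ 0.52213703 -0.40386567  0.2294158 ] [319.99747972 310.20639867]
```

View pics/wrist3.png

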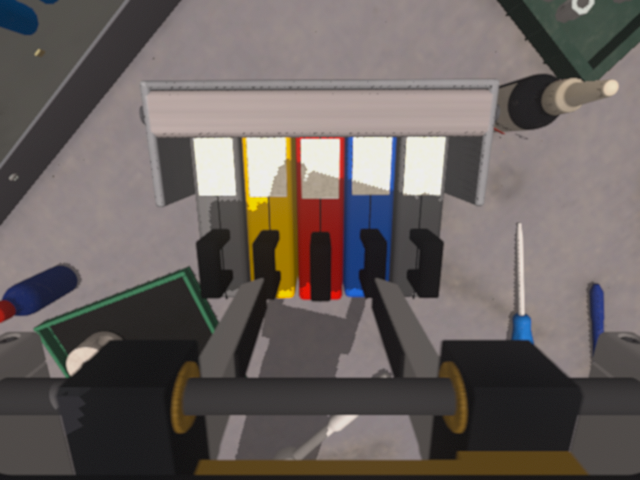

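The fingers are centred on the red handle (px 320) and the jaws are still narrowing, so I'll wait for them and then go down.

{"fn": "move_arm", "kwargs": {
  "increments": [
    [[0.25, 0, 0, 0, 0, 0, 0], [0.25, 0, 0, 0, 0, 0, 0], [0.25, 0, 0, 0, 0, 0, 0], [0.25, 0, 0, 0, 0, 0, 0], [0.25, 0, 0, 0, 0, 0, 0], [0.25, 0, 0, 0.1, 0, 0, 0]]
  ]
}}

```text
time: 2.85
tool_pos: [0.5226, -0.4039, 0.4022]
ee_rot: [3.14, -0.005, -0.507]
wrist_force: [0.6, -0.9, 1.2]
width: 0.0237
```

```bash
python3 inc.py .5225 -.4037 .344 3.14159 0 -.505;  python3 - <<'E'
from bench import robot
import cv2,numpy as np
n='wrist'
c=robot.camera_params(n); p,d=robot.snapshot(n)
cv2.imwrite(f"pics/{n}4.png",p[200:400,200:440,::-1].repeat(3,0).repeat(3,1)); np.savez(f"{n}4.npz",p=p,d=d,**c)
E
```

```text
t 2.85 pos [ 0.5226 -0.4039  0.4022] rot [ 3.1403 -0.005  -0.5066] F [ 0.6 -0.9  1.2] w 0.0237
[-0.0045 -0.002   0.5817  0.0008 -0.0032 -0.001 ]
```

View pics/wrist4.png

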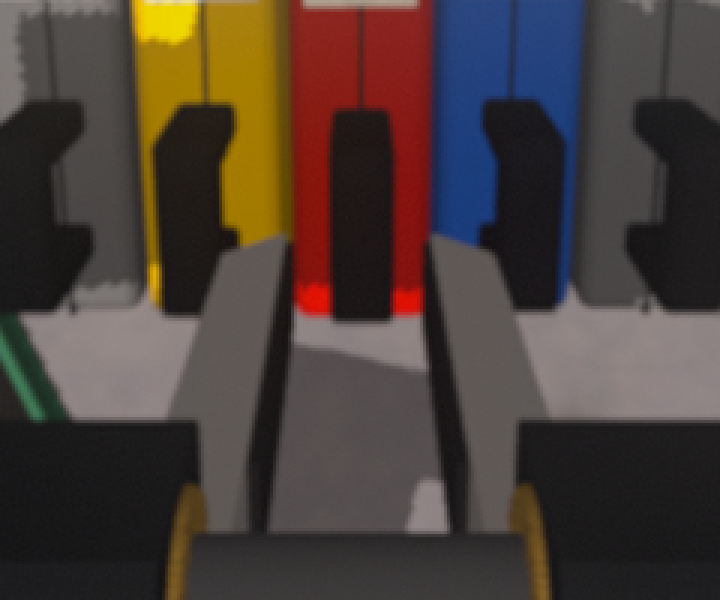

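{"fn": "move_arm", "kwargs": {
  "increments": [
    [[0.25, 0, 0, 0.1, 0, 0, 0], [0.25, 0, 0, 0.2, 0, 0, 0], [0.25, 0, 0, 0.3, 0, 0, 0], [0.25, 0, 0, 0.4, 0, 0, 0], [0.25, 0, 0, 0.48, 0, 0, 0], [0.25, 0, 0, 0.54, 0, 0, 0], [0.25, 0, 0, 0.57, 0, 0, 0], [0.25, 0, 0, 0.57, 0, 0, 0]]
  ]
}}

```text
time: 3.57
tool_pos: [0.5224, -0.4038, 0.3423]
ee_rot: [-3.142, 0.0, -0.507]
wrist_force: [-0.0, 0.0, -0.6]
width: 0.0237
```

```bash
python3 inc.py .5225 -.4037 .344 3.14159 0 -.505;  python3 - <<'E'
from bench import robot
import cv2,numpy as np
n='wrist'
c=robot.camera_params(n); p,d=robot.snapshot(n)
cv2.imwrite(f"pics/{n}5.png",p[200:400,200:440,::-1].repeat(3,0).repeat(3,1)); np.savez(f"{n}5.npz",p=p,d=d,**c)
E
```

```text
t 3.57 pos [ 0.5224 -0.4038  0.3423] rot [-3.1415e+00  5.0000e-04 -5.0670e-01] F [-0.   0.  -0.6] w 0.0237
[ 0.0001 -0.0017 -0.017  -0.0001  0.0003 -0.0011]
```

View pics/wrist5.png

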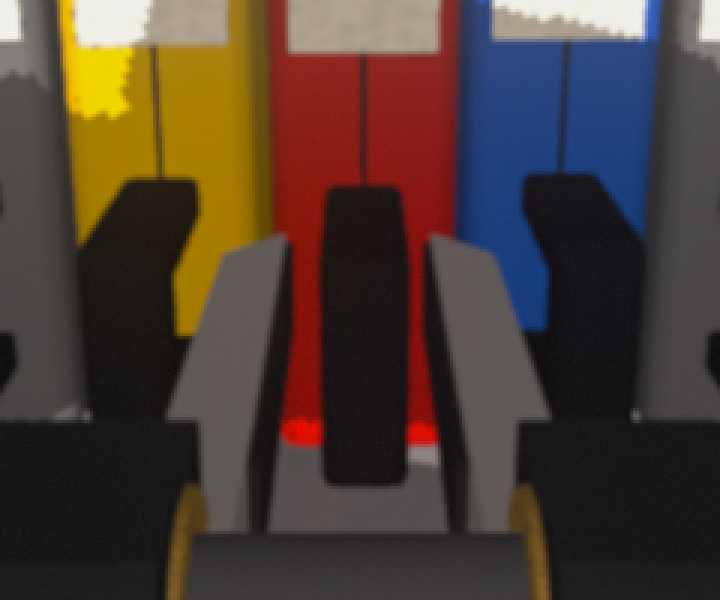

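The fingers straddle the red handle without contact and about 1 mm above the case top, so I'll close the jaws.

{"fn": "move_arm", "kwargs": {
  "increments": [
    [[0, 0, 0, -0.01, 0, 0, 0], [0, 0, 0, -0.01, 0, 0, 0], [0, 0, 0, -0.01, 0, 0, 0], [0, 0, 0, -0.01, 0, 0, 0], [0, 0, 0, -0.01, 0, 0, 0], [0, 0, 0, -0.01, 0, 0, 0]]
  ]
}}

```text
time: 4.12
tool_pos: [0.5225, -0.404, 0.3444]
ee_rot: [3.141, -0.001, -0.507]
wrist_force: [-0.1, -0.8, 2.6]
width: 0.0137
```

```bash
cat > tip.py <<'E'
from h import *
from bench import robot
o=robot.get_obs(); print(o['time'],o['tool_pos'].round(4),o['ee_rot'].round(4),o['wrist_force'].round(1),o['width'].round(4))
# desired tool motions in tool axes (x fwd=rack +x, y=-rack y, z down)
# case lower front edge rel. to grasp pt in tool frame: x=-36, z_down=+148-off ; grasp is at z=180
zt=o['tool_pos'][2]; h=zt-.012   # TCP height above rack floor
v=np.array([36.,h*1000])  # TCP rel front edge: (x, up)
for f in np.linspace(.125,1,8):
    th=.25*f; s,c=np.sin(th),np.cos(th)
    up=np.array([v[0]*c-v[1]*s, v[0]*s+v[1]*c]) # top to -x
    d=up-v+np.array([5.5*f,2*min(1,f*4)])
    print(round(th,3),'dx',(d[0]/100).round(3),'dz',(-d[1]/100).round(3),'ry mag',(th/(np.pi/2)).round(4))
E
python3 tip.py
```

```text
Traceback (most recent call last):
  File "tip.py", line 3, in <module>
    o=robot.get_obs(); print(o['time'],o['tool_pos'].round(4),o['ee_rot'].round(4),o['wrist_force'].round(1),o['width'].round(4))
                                                                                                             ^^^^^^^^^^^^^^^^
AttributeError: 'float' object has no attribute 'round'
```

```bash
sed -i "s/o\['width'\].round(4)/round(o['width'],4)/" tip.py; python3 tip.py
```

```text
4.1167 [ 0.5225 -0.404   0.3444] [ 3.1411e+00 -1.4000e-03 -5.0670e-01] [-0.1 -0.8  2.6] 0.0137
0.031 dx -0.097 dz -0.02 ry mag 0.0199
0.062 dx -0.195 dz -0.036 ry mag 0.0398
0.094 dx -0.292 dz -0.039 ry mag 0.0597
0.125 dx -0.39 dz -0.039 ry mag 0.0796
0.156 dx -0.487 dz -0.036 ry mag 0.0995
0.188 dx -0.585 dz -0.029 ry mag 0.1194
0.219 dx -0.682 dz -0.019 ry mag 0.1393
0.25 dx -0.779 dz -0.006 ry mag 0.1592
```

{"fn": "move_arm", "kwargs": {
  "increments": [
    [[0, -0.1, 0, -0.02, 0, 0.02, 0], [0, -0.2, 0, -0.036, 0, 0.04, 0], [0, -0.3, 0, -0.04, 0, 0.06, 0], [0, -0.4, 0, -0.04, 0, 0.08, 0], [0, -0.5, 0, -0.036, 0, 0.1, 0], [0, -0.6, 0, -0.03, 0, 0.12, 0], [0, -0.7, 0, -0.02, 0, 0.14, 0], [0, -0.78, 0, -0.01, 0, 0.16, 0]]
  ]
}}

```text
time: 4.78
tool_pos: [0.4532, -0.3652, 0.3433]
ee_rot: [-3.141, -0.248, -0.507]
wrist_force: [-1.9, 0.5, -1.2]
width: 0.014
```

```bash
cat > pic.py <<'E'
import sys
from bench import robot
from h import *
k=sys.argv[1]
o=robot.get_obs();print('t',round(o['time'],2),'pos',o['tool_pos'].round(4),'rot',o['ee_rot'].round(4),'F',o['wrist_force'].round(1),'T',o['wrist_torque'].round(2),'w',round(o['width'],4))
im=[]
for n,b in (('scene',(270,130,400,230)),('wrist',None)):
    c=robot.camera_params(n);p,d=robot.snapshot(n);np.savez(f"{n}{k}.npz",p=p,d=d,**c)
    if b and len(sys.argv)<3:
        x0,y0,x1,y1=b;p=p[y0:y1,x0:x1]
    im.append(cv2.resize(p[...,::-1],(400,300),interpolation=cv2.INTER_CUBIC))
cv2.imwrite(f'pics/b{k}.png',np.hstack(im))
E
python3 pic.py 6
```

```text
t 4.78 pos [ 0.4532 -0.3652  0.3433] rot [-3.1409 -0.2483 -0.5067] F [-1.9  0.5 -1.2] T [0.53 0.73 0.05] w 0.014
```

View pics/b6.png

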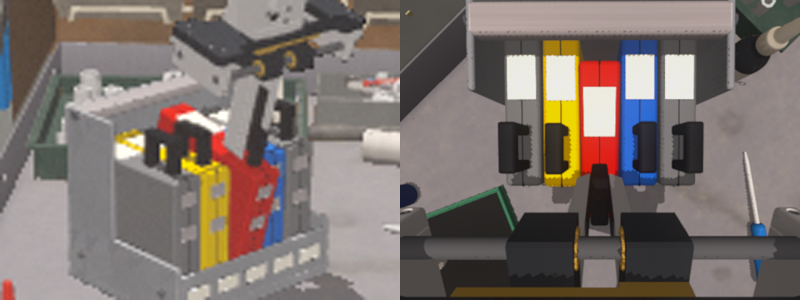

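The red case has tipped forward with the tool and its neighbours are still standing. I'll check its true tilt and position.

```bash
cat > tilt.py <<'E'
from h import *
import sys
from bench import robot
E=np.array([np.cos(.505),-np.sin(.505)]);N=np.array([-E[1],E[0]])
k=sys.argv[1]
for n in ('wrist','scene'):
    c=load(n+k);P=cloud(c);hsv=cv2.cvtColor(c['p'],cv2.COLOR_RGB2HSV);H,S,V=[hsv[...,i].astype(int) for i in range(3)]
    A=P[...,:2]@E-.684;B=P[...,:2]@N;Z=P[...,2]
    red=((H<5)|(H>175))&(S>140)&(V>50)&(A>-.5)&(A<.09)&(B>-.13)&(B<.3)&(Z>.03)&(Z<.5)
    red=cv2.erode(red.astype('uint8'),np.ones((3,3)))>0
    a,z,b=A[red],Z[red],B[red]
    # fit lines z=f(a) by two passes
    if n=='wrist':
        q=np.polyfit(a,z,1); r=abs(z-np.polyval(q,a))<.003; q=np.polyfit(a[r],z[r],1); print('top tilt',np.arctan(q[0]).round(4),'n',r.sum(),'rear top corner',a[r].max().round(4),z[r].max().round(4),'front top',a[r].min().round(4),z[r].min().round(4),'B',b.min().round(4),b.max().round(4))
    else:
        pts=np.stack([a,z],1); best=None
        rng=np.random.default_rng(0)
        for _ in range(300):
            i,j=rng.choice(len(a),2,False); d=pts[j]-pts[i]; L=np.hypot(*d)
            if L<.03 or abs(d[0])>.6*abs(d[1]): continue
            nrm=np.array([-d[1],d[0]])/L; r=abs((pts-pts[i])@nrm)<.0015
            if best is None or r.sum()>best.sum(): best=r
        if best is not None:
            q=np.polyfit(z[best],a[best],1); print('front tilt',np.arctan(-q[0]).round(4),'A at z=.052:',np.polyval(q,.052).round(4),'n',best.sum(),'z range',z[best].min().round(3),z[best].max().round(3))
E
python3 tilt.py 6
cat > draw.py <<'E'
from h import *
from bench import robot
o=robot.get_obs(); print(o['wrist_force'])
E
true
```

```text
top tilt 0.2435 n 5714 rear top corner 0.0379 0.173 front top -0.054 0.1481 B -0.1157 -0.0841
front tilt 0.2332 A at z=.052: -0.0739 n 50 z range 0.056 0.142
```

{"fn": "move_arm", "kwargs": {
  "increments": [
    [[0, 0.01, 0, -0.08, 0, 0, 0], [0, 0.03, 0, -0.18, 0, 0, 0], [0, 0.04, 0, -0.3, 0, 0, 0], [0, 0.04, 0, -0.45, 0, 0, 0], [0, 0.04, 0, -0.6, 0, 0, 0], [0, 0.04, 0, -0.75, 0, 0, 0], [0, 0.04, 0, -0.88, 0, 0, 0], [0, 0.04, 0, -0.95, 0, 0, 0]]
  ]
}}

```text
time: 5.55
tool_pos: [0.4371, -0.3565, 0.4412]
ee_rot: [3.14, -0.256, -0.506]
wrist_force: [1.0, -0.4, -3.2]
width: 0.0137
```

```bash
python3 pic.py 7; python3 tilt.py 7
```

```text
t 5.55 pos [ 0.4371 -0.3565  0.4412] rot [ 3.1401 -0.2557 -0.5062] F [ 1.  -0.4 -3.2] T [ 0.23  0.37 -0.03] w 0.0137
top tilt 0.3224 n 117 rear top corner -0.0053 0.2658 front top -0.0203 0.2582 B -0.1162 0.2032
front tilt 0.2424 A at z=.052: -0.0678 n 86 z range 0.12 0.238
```

View pics/b7.png

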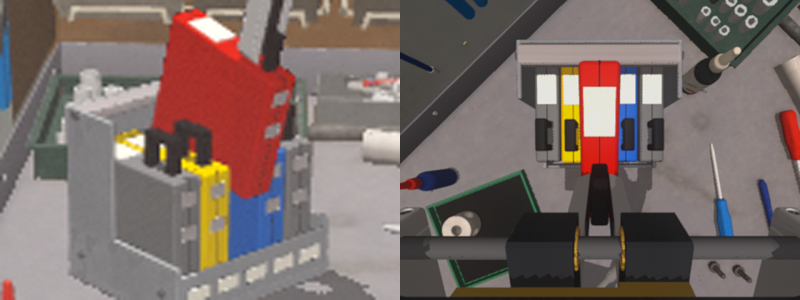

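The case is clear of the lip and bar. Next I move forward and up.

{"fn": "move_arm", "kwargs": {
  "increments": [
    [[0, -0.1, 0, -0.12, 0, 0, 0], [0, -0.25, 0, -0.3, 0, 0, 0], [0, -0.4, 0, -0.46, 0, 0, 0], [0, -0.55, 0, -0.63, 0, 0, 0], [0, -0.7, 0, -0.8, 0, 0, 0], [0, -0.8, 0, -0.92, 0, 0, 0]]
  ]
}}

```text
time: 6.15
tool_pos: [0.3482, -0.307, 0.5074]
ee_rot: [3.141, -0.251, -0.507]
wrist_force: [-0.0, -0.3, -3.5]
width: 0.0139
```

```bash
python3 inc.py .4325 -.1687 .45 3.14159 0 -.14; python3 inc.py .37 -.30 .50 3.14159 0 -.505
```

```text
t 6.15 pos [ 0.3482 -0.307   0.5074] rot [ 3.1415 -0.2508 -0.5068] F [-0.  -0.3 -3.5] w 0.0139
[-0.0792 -1.6186  0.572   0.0294 -0.1578 -0.2323]
t 6.15 pos [ 0.3482 -0.307   0.5074] rot [ 3.1415 -0.2508 -0.5068] F [-0.  -0.3 -3.5] w 0.0139
[ 0.1329 -0.1672  0.1104  0.0002 -0.1596 -0.0011]
```

{"fn": "move_arm", "kwargs": {
  "increments": [
    [[0, 0, -0.12, 0, 0, 0, 0], [0, 0, -0.3, 0, 0, 0, 0], [0, 0, -0.5, 0, 0, 0, 0], [0, 0, -0.7, 0, 0, 0, 0], [0, 0, -0.9, 0, 0, 0, 0], [0, 0, -1, 0, 0, 0, 0]]
  ]
}}

```text
time: 6.65
tool_pos: [0.3985, -0.2187, 0.506]
ee_rot: [-3.14, -0.25, -0.505]
wrist_force: [0.4, -1.0, -4.1]
width: 0.0138
```

```bash
python3 inc.py .4325 -.1687 .45 3.14159 0 -.14; python3 pic.py 8 full
```

```text
t 6.65 pos [ 0.3985 -0.2187  0.506 ] rot [-3.1401 -0.2496 -0.5048] F [ 0.4 -1.  -4.1] w 0.0138
[-0.0847 -0.6012  0.5575  0.0281 -0.1573 -0.2309]
t 6.65 pos [ 0.3985 -0.2187  0.506 ] rot [-3.1401 -0.2496 -0.5048] F [ 0.4 -1.  -4.1] T [ 0.2   0.48 -0.01] w 0.0138
```

View pics/b8.png

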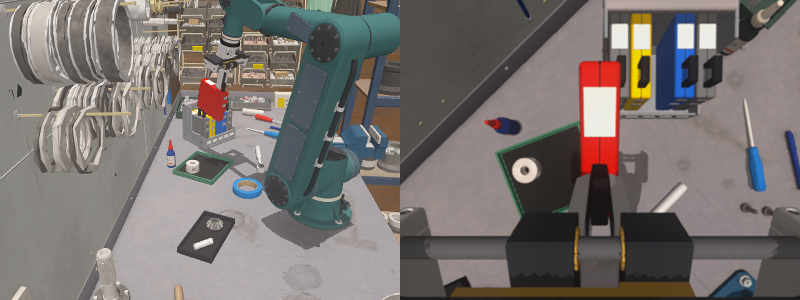

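{"fn": "move_arm", "kwargs": {
  "increments": [
    [[0, -0.01, -0.15, 0, 0, 0, 0], [0, -0.03, -0.35, 0, 0.003, -0.02, -0.03], [0, -0.05, -0.5, 0.1, 0.008, -0.045, -0.066], [0, -0.07, -0.6, 0.2, 0.013, -0.075, -0.11], [0, -0.085, -0.6, 0.3, 0.018, -0.1, -0.15], [0, -0.085, -0.6, 0.4, 0.024, -0.135, -0.2], [0, -0.085, -0.6, 0.5, 0.028, -0.157, -0.23], [0, -0.085, -0.6, 0.557, 0.028, -0.157, -0.23]]
  ]
}}

```text
time: 7.42
tool_pos: [0.4322, -0.1717, 0.4488]
ee_rot: [3.14, 0.002, -0.144]
wrist_force: [0.8, -0.5, -3.6]
width: 0.0139
```

```bash
python3 inc.py .4325 -.1687 .338 3.14159 0 -.14; python3 pic.py 9 full
python3 - <<'E'
from h import *
# case pose in hand: wrist view, red top
c=load('wrist9');P=cloud(c);hsv=cv2.cvtColor(c['p'],cv2.COLOR_RGB2HSV);H,S,V=[hsv[...,i].astype(int) for i in range(3)]
red=((H<5)|(H>175))&(S>140)&(V>50)&(P[...,2]>.17)&(P[...,2]<.35)&(P[...,0]<.6)
k,l,st,ce=cv2.connectedComponentsWithStats(red.astype('uint8')); i=1+np.argmax(st[1:,4]);red=l==i
q=P[red]; A_=np.c_[q[:,:2],np.ones(len(q))]; co=np.linalg.lstsq(A_,q[:,2],rcond=None)[0]
r=abs(A_@co-q[:,2])<.003; co=np.linalg.lstsq(A_[r],q[r,2],rcond=None)[0]; q=q[r]
print('plane slope x,y',co[:2].round(4),'z mean',q[:,2].mean().round(4),len(q))
rr=cv2.minAreaRect((q[:,:2]*1000).astype(np.float32));print(rr); print(q.min(0),q.max(0))
E
```

```text
t 7.42 pos [ 0.4322 -0.1717  0.4488] rot [ 3.14e+00  1.90e-03 -1.44e-01] F [ 0.8 -0.5 -3.6] w 0.0139
[ 1.1000e-03 -3.2300e-02  1.1077e+00  1.0000e-03  1.2000e-03 -2.5000e-03]
t 7.42 pos [ 0.4322 -0.1717  0.4488] rot [ 3.14e+00  1.90e-03 -1.44e-01] F [ 0.8 -0.5 -3.6] T [ 0.02  0.05 -0.02] w 0.0139
plane slope x,y [-0.011   0.0032] z mean 0.2449 6719
((485.9586486816406, -179.32936096191406), (33.785003662109375, 95.47086334228516), 81.66548919677734)
[ 0.43649156 -0.20201471  0.24141941] [ 0.53489937 -0.15679304  0.24844759]
```

View pics/b9.png

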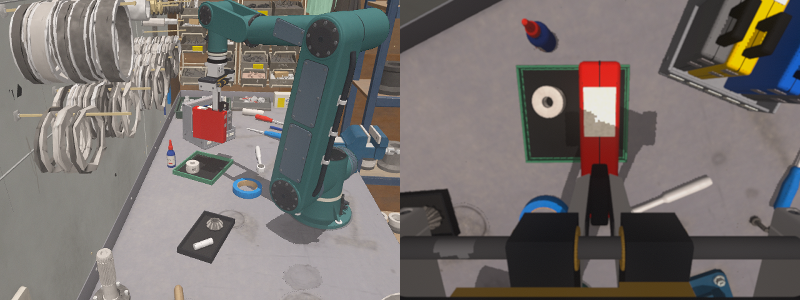

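{"fn": "move_arm", "kwargs": {
  "increments": [
    [[0, 0, 0, 0.15, 0, 0, 0], [0, 0, 0, 0.35, 0, 0, 0], [0, 0, 0, 0.55, 0, 0, 0], [0, 0, 0, 0.72, 0, 0, 0], [0, 0, 0, 0.85, 0, 0, 0], [0, 0, 0, 0.95, 0, 0, 0], [0, 0, 0, 1, 0, 0, 0]]
  ]
}}

```text
time: 8.1
tool_pos: [0.4316, -0.171, 0.35]
ee_rot: [3.14, -0.001, -0.145]
wrist_force: [-0.1, 0.3, -4.5]
width: 0.0137
```

{"fn": "move_arm", "kwargs": {
  "increments": [
    [[0, 0, 0, 0.02, 0, 0, 0], [0, 0, 0, 0.04, 0, 0, 0], [0, 0, 0, 0.06, 0, 0, 0], [0, 0, 0, 0.07, 0, 0, 0], [0, 0, 0, 0.08, 0, 0, 0], [0, 0, 0, 0.09, 0, 0, 0], [0, 0, 0, 0.1, 0, 0, 0], [0, 0, 0, 0.1, 0, 0, 0]]
  ]
}}

```text
time: 8.77
tool_pos: [0.4319, -0.1708, 0.3407]
ee_rot: [3.14, -0.002, -0.144]
wrist_force: [-0.3, 0.0, -4.2]
width: 0.014
```

```bash
python3 pic.py 10 full
```

```text
t 8.77 pos [ 0.4319 -0.1708  0.3407] rot [ 3.1396e+00 -1.5000e-03 -1.4370e-01] F [-0.3  0.  -4.2] T [ 0.12  0.12 -0.03] w 0.014
```

View pics/b10.png

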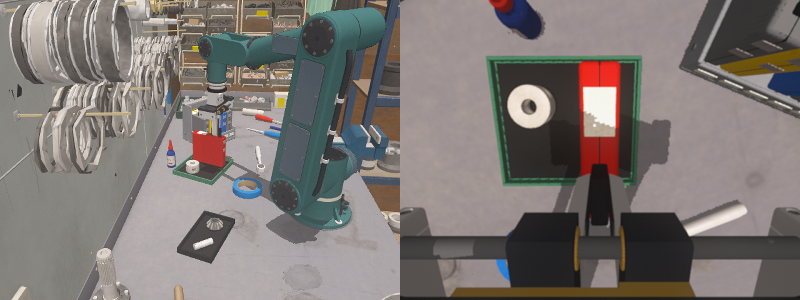

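{"fn": "move_arm", "kwargs": {
  "increments": [
    [[0, 0, 0, 0.01, 0, 0, 0], [0, 0, 0, 0.02, 0, 0, 0], [0, 0, 0, 0.025, 0, 0, 0], [0, 0, 0, 0.025, 0, 0, 0]]
  ]
}}

```text
time: 9.2
tool_pos: [0.4319, -0.1708, 0.3382]
ee_rot: [3.14, -0.001, -0.144]
wrist_force: [0.6, 0.1, -3.3]
width: 0.014
```

{"fn": "move_arm", "kwargs": {
  "increments": [
    [[0, 0, 0, 0.008, 0, 0, 0], [0, 0, 0, 0.016, 0, 0, 0], [0, 0, 0, 0.016, 0, 0, 0]]
  ]
}}

```text
time: 9.45
tool_pos: [0.4318, -0.1709, 0.3379]
ee_rot: [3.139, -0.002, -0.144]
wrist_force: [-4.3, 0.9, 2.6]
width: 0.0141
```

The case is on the tray floor (force has reversed), so I'll release it.

{"fn": "move_arm", "kwargs": {
  "increments": [
    [[0.2, 0, 0, 0, 0, 0, 0], [0.3, 0, 0, 0, 0, 0, 0], [0.4, 0, 0, 0, 0, 0, 0], [0.4, 0, 0, 0, 0, 0, 0], [0.4, 0, 0, 0, 0, 0, 0], [0.4, 0, 0, 0, 0, 0, 0]]
  ]
}}

```text
time: 9.95
tool_pos: [0.432, -0.1708, 0.3367]
ee_rot: [3.14, -0.002, -0.144]
wrist_force: [0.4, 0.1, -0.7]
width: 0.0374
```

{"fn": "move_arm", "kwargs": {
  "increments": [
    [[0.4, 0, 0, -0.1, 0, 0, 0], [0.4, 0, 0, -0.25, 0, 0, 0], [0.4, 0, 0, -0.5, 0, 0, 0], [0.4, 0, 0, -0.75, 0, 0, 0], [0.4, 0, 0, -1, 0, 0, 0], [0.4, 0, 0, -1, 0, 0, 0]]
  ]
}}

```text
time: 10.45
tool_pos: [0.4321, -0.1707, 0.4435]
ee_rot: [3.136, -0.013, -0.144]
wrist_force: [-0.5, 1.2, 1.4]
width: 0.0376
```

```bash
python3 pic.py 11 full
python3 - <<'E'
from h import *
from bench import robot
c=robot.camera_params('top');p,d=robot.snapshot('top');np.savez('top11.npz',p=p,d=d,**c);cv2.imwrite('pics/top11.png',cv2.resize(p[140:300,290:560,::-1],None,fx=2.9,fy=2.9))
for n in('wrist11','top11'):
    c=load(n);P=cloud(c);hsv=cv2.cvtColor(c['p'],cv2.COLOR_RGB2HSV);H,S,V=[hsv[...,i].astype(int) for i in range(3)]
    red=((H<5)|(H>175))&(S>140)&(V>50)&(abs(P[...,2]-.135)<.006)&(P[...,0]<.56)&(P[...,1]>-.25)&(P[...,1]<-.1)
    q=P[red]; co=np.linalg.lstsq(np.c_[q[:,:2],np.ones(len(q))],q[:,2],rcond=None)[0]
    r=cv2.minAreaRect((q[:,:2]*1000).astype(np.float32));print(n,'slope',co[:2].round(4),'z',np.median(q[:,2]).round(4),r,len(q))
    m=(abs(P[...,2]-.041)<.003)&(S<60)&(V>120)&(P[...,0]>.46)&(P[...,0]<.55)&(P[...,1]>-.14)&(P[...,1]<-.05); print('block',P[m].mean(0).round(4))
E
```

```text
t 10.45 pos [ 0.4321 -0.1707  0.4435] rot [ 3.1356 -0.0125 -0.1436] F [-0.5  1.2  1.4] T [-0.   -0.02  0.  ] w 0.0376
wrist11 slope [-0.0006  0.0024] z 0.1348 ((464.44189453125, -175.47711181640625), (34.09708023071289, 138.76663208007812), 81.76569366455078) 3839
block [ 0.5056 -0.092   0.0411]
top11 slope [0.0071 0.0011] z 0.1347 ((415.71832275390625, -169.1606903076172), (33.81238555908203, 39.94658279418945), 81.09848022460938) 164
block [ 0.5065 -0.0822  0.041 ]
```

View pics/b11.png

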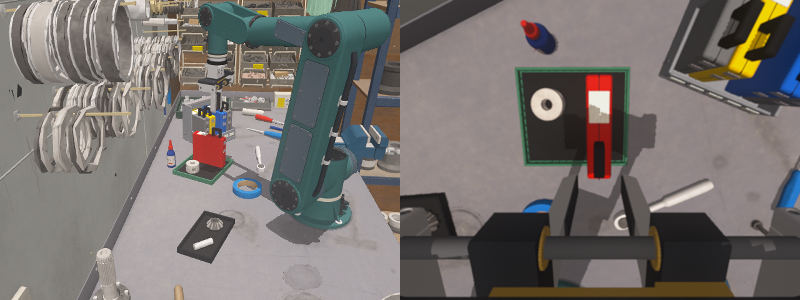

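View pics/top11.png

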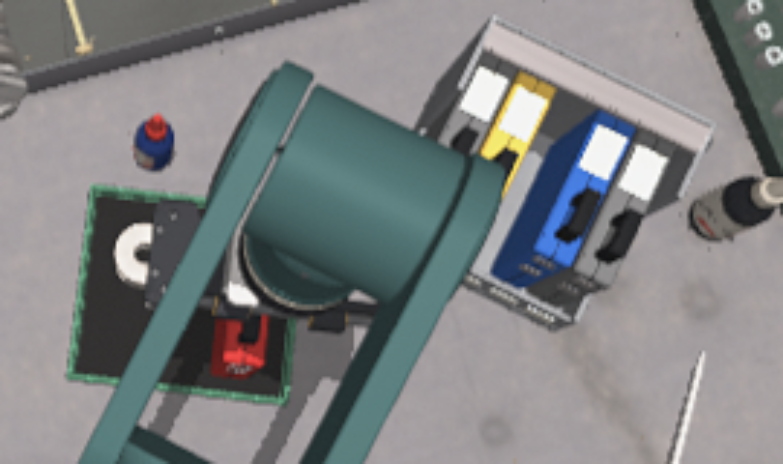

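The red case stands flat in the tray beside the block. One last check of the other four cases, then I hand in.

Run:
```python
from h import *
from bench import robot
E=np.array([np.cos(.505),-np.sin(.505)]);N=np.array([-E[1],E[0]])
def st(n,ms):
    c=load(n);P=cloud(c);hsv=cv2.cvtColor(c['p'],cv2.COLOR_RGB2HSV);H,S,V=[hsv[...,i].astype(int) for i in range(3)]
    A=P[...,:2]@E;B=P[...,:2]@N
    for k,b0 in ms:
        m=(abs(B-b0)<.014)&(abs(P[...,2]-.142)<.004)&(A>.6)&(A<.74)
        q=np.polyfit(A[m],P[...,2][m],1) if m.sum()>20 else 0
        print(n,k,m.sum(),'z',np.median(P[...,2][m]).round(4),'slope',np.round(q,4)[0] if m.sum()>20 else '', 'front A',A[m].min().round(4))
ms=[('gl',-.028),('y',-.064),('b',-.136),('gr',-.172)]
for n in ('top0','top11','wrist1','wrist8'): st(n,ms)
for n in('top0','top11'):
    c=load(n);P=cloud(c);hsv=cv2.cvtColor(c['p'],cv2.COLOR_RGB2HSV);H,S,V=[hsv[...,i].astype(int) for i in range(3)]
    m=(P[...,0]>.57)&(P[...,0]<.63)&(P[...,1]>-.14)&(P[...,1]<-.07)&(P[...,2]>.04); print('bottle',P[m].mean(0).round(4))
print(robot.get_obs()['wrist_force'])
robot.close_job()
```

```text
top0 gl 421 z 0.1426 slope 0.006 front A 0.6183
top0 y 420 z 0.1429 slope 0.0089 front A 0.6184
top0 b 430 z 0.1425 slope 0.0083 front A 0.6191
top0 gr 429 z 0.1425 slope 0.0069 front A 0.6185
top11 gl 279 z 0.1427 slope -0.0014 front A 0.6643
top11 y 258 z 0.1425 slope 0.0143 front A 0.6713
top11 b 430 z 0.1424 slope 0.0027 front A 0.619
top11 gr 439 z 0.1425 slope 0.0085 front A 0.6186
wrist1 gl 4114 z 0.1425 slope 0.0087 front A 0.6186
wrist1 y 4128 z 0.1424 slope 0.0083 front A 0.6176
wrist1 b 4072 z 0.1424 slope 0.0093 front A 0.6188
wrist1 gr 4182 z 0.1423 slope 0.0078 front A 0.6189
wrist8 gl 1888 z 0.1427 slope 0.0106 front A 0.6188
wrist8 y 2426 z 0.1425 slope 0.0089 front A 0.6179
wrist8 b 2543 z 0.1424 slope 0.0086 front A 0.6186
wrist8 gr 2634 z 0.1424 slope 0.009 front A 0.6186
bottle [ 0.5853 -0.1251  0.5421]
bottle [ 0.5853 -0.1252  0.5425]
[ 0.19350915  0.01766026 -0.73666178]
the job is handed in; nothing more can be done
```

The part in the green tray was the drilled block, so I brought it the red case, which was the middle one in the rack. I tipped the case forward 0.25 rad, drew it out over the lip, and stood it upright in the tray beside the block. I handed the job in at about 10.5 s.

**Red case:** the last wrist view shows its top level, at z = 0.135 m (tray floor plus 130 mm) with a slope under 0.003. Its centre is about 42 mm to the right of the tray's middle, clear of the block and the walls.

**Other cases:** all four still stand in the rack at their original height. In the views where the arm did not hide them, their fronts were within 0.5 mm of where they started.

**Block:** it reads within about 2 mm of its start in the wrist view. The last top view put it about 10 mm off in y, but the arm hid part of it there, so I relied on the wrist view.

**Bottle:** my numeric check was spoiled because its mask also caught the pegs above. The pictures show it upright in its place.

**Gripper:** it was open and about 70 mm above the handle at hand-in, touching nothing.

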